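Stow a screw caddy on the sprung cradle

ROBOT

A 6-joint arm with a two-finger parallel gripper is mounted at the origin on the work surface. World frame = base frame: x ahead of the robot, y to its left, z up, the work surface at z = 0. Lengths are in m, angles in rad, forces in N, time in s.
With the tool pointing down it reaches from about 0.35 to 0.85 m from the base axis. Payload 8.1 kg.
Tool frame: the origin (TCP) lies midway between the tips of the shut fingers; the grasp point (between the pads) lies 19 mm behind it; z points along the fingers, y is the direction in which the jaws open and shut (so a half turn about z gives the same grasp; the last joint's range is limited). The gripper opens to 93 mm and grips with 3 to 60 N. Pads are 15 mm wide; open, the fingers measure 128 mm over their backs; the gripper's body (75 mm by 188 mm) begins 65 mm behind the grasp point.
Start: joints at [-1.393, 0.13, 1.488, -0, 1.523, -0.085], TCP at [0.156, -0.579, 0.219] pointing down, gripper open.
Joint ranges: [-2.96, 2.96], [-0.89, 2.26], [0.02, 2.5], [-1.34, 4.48], [0, 2.73], [-2.66, 2.66]. Speed limits (rad/s): [2.39, 2.39, 2.79, 3.14, 3.14, 3.14].

INTERFACE

Orientations are given as a rotation vector (axis times angle).
In Python, from plant import robot, optics, ticket gives the robot as it stands.
- The arm moves only by the tool send_rows, never from a script. Its argument "targets" is a list of rows, each a list of 3 entries, a list of its own where there are three numbers: the opening, from -1 (shut) to 1 (fully open), then the shift along the tool's x, y, z in mm, then the turn about the tool's z in rad. A call has 1 to 12 rows; each row shifts and turns the commanded pose from where the row before left it, along the tool's axes as they then stand; what a row does not reach is not made up. A row lasts 1/10 s, in which the tool goes at most 50 mm and 8.59 degrees, less where a joint would pass 70% of its speed; a pose out of reach is approached as far as the arm can. A call with a gripper value outside its range is refused whole. The fingers move at their own pace and stop on an object; "newtons" is the grip in N (left out, the last holds). Time passes only in rows, so rows that do not move let the fingers close. It gives the time, the measured TCP pose, the force and the opening at its end, in the units of the state.
- robot.read_state(): the state, without advancing time (a new reading comes with each control period).
- optics.read_camera(name): name is "scene" or "top"; returns a dict with "color" (384x512x3 uint8, red, green, blue), "K" (3x3 intrinsics, pixels), "position" and "orientation" of the camera in the world. Camera axes: x right, y up, looking along -z (the intrinsics and any distortion apply to the point x, -y, -z); pixel columns grow to the right and rows downward; lengths in m; the calibration is good to about 2 mm. A picture is of the moment at which its call begins. There is no depth.
- ticket.close_job(): hands the job in, once; it reports no verdict.
Trained networks look in the newest picture that a camera, given by its name, has taken for a name from the list of things; names that differ only in an ending like _2 or _b are one class to them, and where a whole thing is asked for, a point or a joint stands for the part that bears it (a point fixed in the world has none). Each returns a list of dicts, best first, with "confidence" (0 to 1); they miss things now and then, are a little off and sometimes report something else, mostly with a low value. They report only what shows in the picture. A call takes as long as a camera call. They do not tell look-alikes from the thing itself.
- optics.cut_out(camera, name): "region" (384x512 bool, what is visible of it) and "point" ([column, row] in pixels, amid what is visible of it).
The state is a dict: "t": time; "q": joint angles; "dq": joint speeds; "joint_torque": joint torques, N m; "tool_pos": TCP position; "orientation": TCP orientation; "force": force on the tool from outside, world axes, zero at the start; "wrist_torque": the same for the moment, N m; "opening": finger opening in m.
Only numpy, scipy, OpenCV 4.12 (cv2) and the standard library are available. Lean on these libraries where they do the work, as an engineer would, in place of code of your own. Each camera call takes 0.05 s, during which the arm holds its last target.

TASK

Stow the green screw caddy for the trip to site: set it upright on the raised wooden platform of the grey sprung cradle, lengthwise between the cradle's walls, and push it down until the catch snaps in and keeps the platform down after you let go. Leave the white caddy standing where it is.

Things in the scene. Friction and masses are not known exactly. Their poses are not given: they have to be found in the camera images.
- green_caddy_center (a point): Centre, half-way up, of the green caddy (loose, 0.3-0.5 kg): green box 110 x 72 mm, 45 high, with brass screws, a post on each short end and a pale wooden carrying bar between the posts; 105 mm high over all, this point 52.5 above its underside. x along its length and the bar, z up. Bar 94 long, 18 wide (y), 18 high, its middle 43.5 mm above this point; open below it down to the box's rim.
- white_caddy_center (a point): Centre, half-way up, of the white caddy: a bystander of the same shape and size, with steel nails in a white box. It must stay standing where it is.
- lift_top (a point): Centre of the cradle platform's top face; moves with it. Cradle fixed to the bench: grey open-topped frame, walls 8 mm thick, 60 high, 134 x 96 mm clear inside (12 mm to spare round the caddy). Platform pale wood, two black strips, top 58 mm above the bench when up. x along the cradle's length (the caddy's too, either way round), to the side with the red self-acting catch (reaches 125 mm out, 61 high); z up.
- lift (a joint): How far the platform has sunk, m: 0 up, 0.033 bottom stop. A damped 200 N/m spring pushes it up; the caddy's weight alone sinks it 0 to 5 mm. From 0.009 on it pushes the catch aside; at about 0.027 the catch snaps over its tongue and on release it stays at about 0.026, else it rises again. With the caddy on it, a slow push of 5 to 12 N takes it past the catch.
Things that resemble listed ones, but are neither listed nor needed, are in the scene too. There is more than one size of the part that bears green_caddy_center; the job needs the smaller. There is more than one size of the part that bears lift_top; the job needs the larger.

How it is judged:
By the outcome, as a careful person would: the job done as asked, in the order asked, and still so for the second after the job is handed in, with the robot touching nothing.
It also fails if it takes over 40 s, if anything falls off the work surface, if the arm or the gripper's body presses on something with over 40 N, if the wrist force passes 120 N, or if a joint passes its speed limit or range.

## Working session

There is one attempt and no reset: what is moved stays moved. The work goes in short steps, Python scripts to look and compute and a tool call to move; the robot and the scene stay as the last step left them, time stands still between calls to the robot, and variables do not carry over. Pictures are saved under pics/ and viewed, and the job is handed in when it is done.

Besides the shell and the picture viewer there is one more tool, called after "Call:" as name(argument=value, ...) on one line, values as JSON. send_rows: Moves the arm, as the interface text tells. Its arguments: {"type":"object","properties":{"targets":{"type":"array","items":{"type":"array"}},"newtons":{"type":"number"}},"required":["targets"]}

```bash
mkdir -p pics; ls; cat > h.py <<'E'
import numpy as np, cv2
from scipy.spatial.transform import Rotation as R
from plant import robot, optics, ticket
def Rm(o):
    o=np.array(o,float)
    return o if o.shape==(3,3) else R.from_rotvec(o).as_matrix() if o.size==3 else R.from_quat(o).as_matrix()
def ray(c,p):
    K=np.array(c['K']); d=np.linalg.inv(K)@np.array([p[0],p[1],1.]); d=np.array([d[0],-d[1],-d[2]])
    return np.array(c['position']),Rm(c['orientation'])@d
def atz(c,p,z):
    o,d=ray(c,p); return o+d*(z-o[2])/d[2]
def proj(c,P):
    P=np.atleast_2d(P); q=(P-np.array(c['position']))@Rm(c['orientation']); q=q*[1,-1,-1]
    u=q@np.array(c['K']).T; return u[:,:2]/u[:,2:]
def save(n,im,s=1):
    cv2.imwrite('pics/'+n,cv2.cvtColor(cv2.resize(im,None,fx=s,fy=s,interpolation=cv2.INTER_CUBIC),cv2.COLOR_RGB2BGR))
E
python3 - <<'E'
from h import *
for n in ['scene','top']:
    c=optics.read_camera(n); save(n+'0.png',c['color'],1.5)
    print(n,{k:v for k,v in c.items() if k!='color'})
    for t in ['green_caddy_center','white_caddy_center','lift_top']:
        for d in optics.cut_out(n,t): print(t,round(d['confidence'],2),np.round(d['point'],1),d['region'].sum())
print(robot.read_state())
E
```

```text
pics
scene {'K': array([[435.42319984,   0.        , 247.82057895],
       [  0.        , 435.42319984, 189.87401072],
       [  0.        ,   0.        ,   1.        ]]), 'position': array([ 1.14782655, -0.1242112 ,  1.05988613]), 'orientation': array([0.55362889, 0.36353812, 1.1670219 ])}
green_caddy_center 0.94 [385.  207.9] 2728
green_caddy_center 0.85 [253.3 245. ] 1419
white_caddy_center 0.76 [308.5 229.8] 1341
lift_top 0.93 [112.9 176.8] 578
lift_top 0.81 [134.7 242.6] 1660
lift_top 0.59 [251.6 243.8] 1405
top {'K': array([[388.86894666,   0.        , 252.78807025],
       [  0.        , 388.86894666, 196.07596403],
       [  0.        ,   0.        ,   1.        ]]), 'position': array([0.34698088, 0.11446089, 1.20210087]), 'orientation': array([ 0.11963026, -0.08034084, -1.54796585])}
green_caddy_center 0.97 [139.7 138.4] 2062
green_caddy_center 0.74 [268.9 150.9] 1005
white_caddy_center 0.91 [213.7 146.4] 1054
white_caddy_center 0.39 [266.2 149.5] 999
lift_top 0.62 [362.3 188.2] 1404
lift_top 0.61 [368.7 267.6] 745
{'t': 0.4, 'q': array([-1.39337433e+00,  1.30518403e-01,  1.48832139e+00, -4.90051843e-05,
        1.52300106e+00, -8.53682739e-02]), 'dq': array([ 1.80054952e-03, -2.00940127e-03, -3.21344035e-04,  1.17389225e-05,
       -4.15865775e-06,  7.30433022e-04]), 'joint_torque': array([-1.14607978e-03, -5.58980441e+01, -4.91326833e+01,  7.66800810e-02,
        2.64275941e-02, -2.55233914e-05]), 'tool_pos': array([ 0.15587603, -0.57933049,  0.2184977 ]), 'orientation': array([-3.11426829e+00, -4.11574693e-01,  9.47386910e-05]), 'force': array([ 0.10806847,  0.87256679, -0.08609193]), 'wrist_torque': array([-0.01316094, -0.01065797,  0.04147275]), 'opening': 0.09304706936191393}
```

View pics/scene0.png

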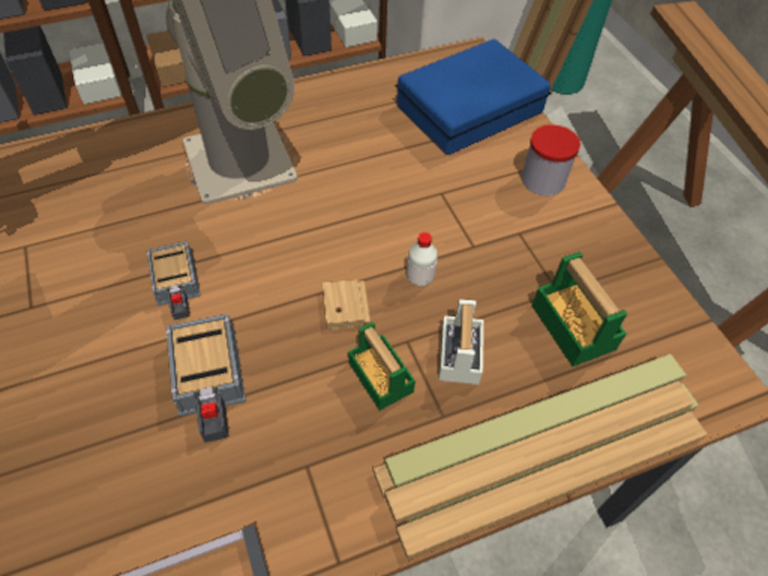

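View pics/top0.png

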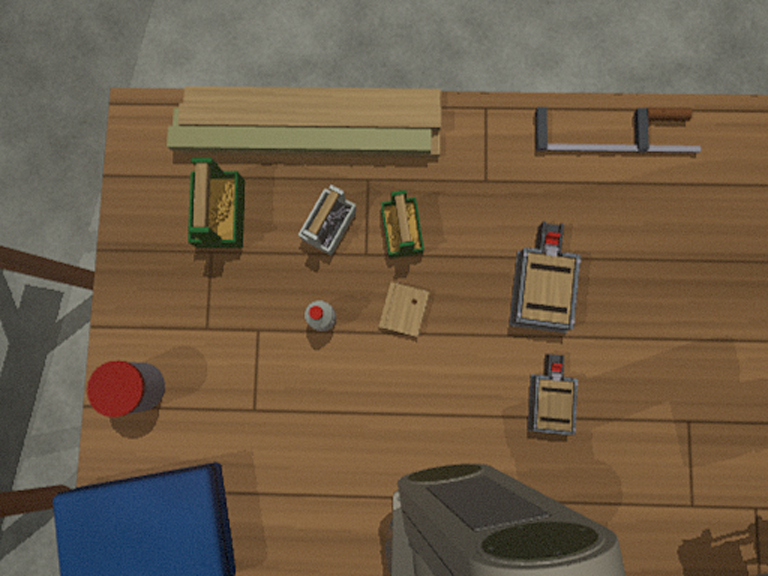

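```bash
cat > fit.py <<'E'
from h import *
from scipy.optimize import minimize
def box(cx,cy,z0,z1,lx,ly):
    return np.array([[cx+sx*lx/2,cy+sy*ly/2,z] for sx in(-1,1) for sy in(-1,1) for z in(z0,z1)])
CAD=[box(0,0,0,.045,.110,.072),box(0,0,.087,.105,.094,.018),box(-.051,0,0,.105,.008,.024),box(.051,0,0,.105,.008,.024)]
def render(c,parts,x,y,a,S=4):
    m=np.zeros((384*S,512*S),np.uint8); r=R.from_euler('z',a).as_matrix()
    for p in parts:
        u=proj(c,p@r.T+[x,y,0]); 
        cv2.fillConvexPoly(m,cv2.convexHull(np.round((u+.5)*S-.5).astype(np.int32)),1)
    return m
def fit(obs,parts,x0):
    M=[cv2.resize(r.astype(np.uint8),None,fx=4,fy=4,interpolation=cv2.INTER_NEAREST) for c,r in obs]
    def cost(p):
        s=0
        for (c,r),m in zip(obs,M):
            q=render(c,parts,p[0]/100,p[1]/100,p[2]/10); s+=1-(q&m).sum()/(q|m).sum()
        return s
    best=None
    for a in x0[2]:
        b=minimize(cost,[x0[0]*100,x0[1]*100,a*10],method='Nelder-Mead',options=dict(initial_simplex=np.array([x0[0]*100,x0[1]*100,a*10])+np.array([[0,0,0],[1,0,0],[0,1,0],[0,0,2.]])))
        if best is None or b.fun<best.fun: best=b
    return best.x[0]/100,best.x[1]/100,best.x[2]/10,best.fun
E
python3 - <<'E'
from fit import *
cs={n:optics.read_camera(n) for n in('scene','top')}
def near(n,t,p):
    L=[d for d in optics.cut_out(n,t) if np.hypot(*(np.array(d['point'])-p))<15]; return L[0]['region']
items={'green':('green_caddy_center',(253,245),(269,151),.05,CAD),
'white':('white_caddy_center',(308,230),(214,146),.05,CAD),
'lift':('lift_top',(134.7,242.6),(362,188),.058,[box(0,0,.050,.058,.132,.094)])}
regs={}
for k,(t,ps,pt,z,parts) in items.items():
    obs=[(cs['scene'],near('scene',t,ps)),(cs['top'],near('top',t,pt))]
    regs[k]=obs
    g=[atz(cs['scene'],ps,z)[:2],atz(cs['top'],pt,z)[:2]]; print(k,'rays',np.round(g,4))
    for nm,o in(('both',obs),('scene',obs[:1]),('top',obs[1:])):
        f=fit(o,parts,(*np.mean(g,0),np.arange(0,3.1,.4))); print(nm,np.round(f,4))
    # sizes: long side of big alternates
for n in cs:
    im=cv2.resize(cs[n]['color'],None,fx=4,fy=4,interpolation=cv2.INTER_CUBIC)
    box_={'scene':(90,190,290,330),'top':(190,110,390,250)}[n]
    x0,y0,x1,y1=box_; save(n+'_crop.png',im[y0*4:y1*4,x0*4:x1*4])
for n,t in(('scene','lift_top'),('top','lift_top'),('top','green_caddy_center'),('scene','green_caddy_center')):
    for d in optics.cut_out(n,t):
        r=cv2.minAreaRect(np.argwhere(d['region'])[:,::-1].astype(np.float32)); print(n,t,np.round(d['point']),np.round(r[1],1),np.round(atz(cs[n],d['point'],.05),3))
E
```

```text
green rays [[0.6452 0.098 ]
 [0.6332 0.0989]]
both [0.6369 0.1027 0.1661 0.1296]
scene [0.6376 0.1021 0.1894 0.0474]
top [0.6368 0.1035 0.1512 0.0759]
white rays [[0.6548 0.253 ]
 [0.6461 0.2666]]
both [ 0.646   0.2574 -0.4795  0.088 ]
scene [0.6473 0.2566 2.6645 0.0365]
top [0.6451 0.2577 2.666  0.0404]
lift rays [[ 0.5345 -0.1889]
 [ 0.5237 -0.1774]]
both [ 0.5148 -0.1865 -0.125   0.1848]
scene [ 0.5151 -0.1869 -0.1205  0.0923]
top [ 0.5134 -0.1858  3.014   0.0873]
scene lift_top [112. 178.] [30.1 23.8] [ 0.297 -0.204  0.05 ]
scene lift_top [133. 238.] [50.8 37.2] [ 0.515 -0.191  0.05 ]
top lift_top [361. 191.] [32.2 48.7] [ 0.516 -0.178  0.05 ]
top lift_top [369. 267.] [23.4 36.4] [ 0.295 -0.198  0.05 ]
top green_caddy_center [269. 149.] [42.9 23.4] [0.638 0.1   0.05 ]
top green_caddy_center [145. 142.] [36.4 59.5] [0.656 0.48  0.05 ]
scene green_caddy_center [253. 248.] [54.1 30.8] [0.654 0.094 0.05 ]
scene green_caddy_center [384. 211.] [69.1 48.1] [0.674 0.478 0.05 ]
```

View pics/scene_crop.png

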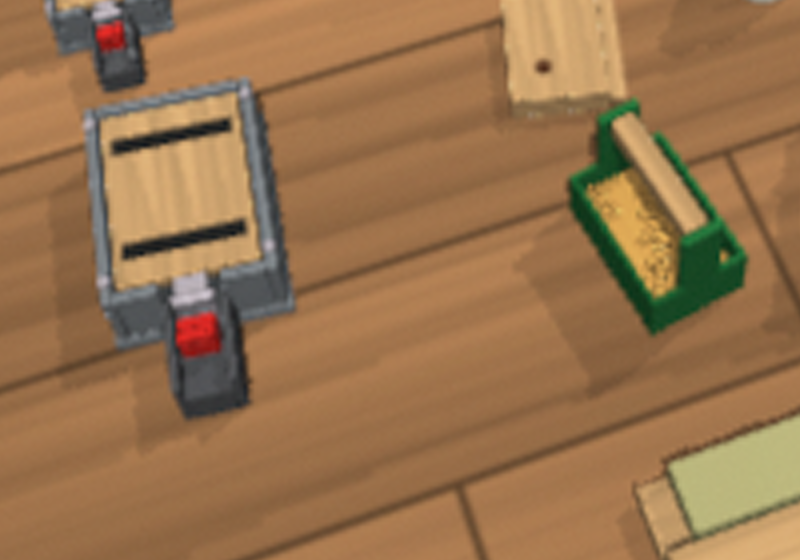

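View pics/top_crop.png

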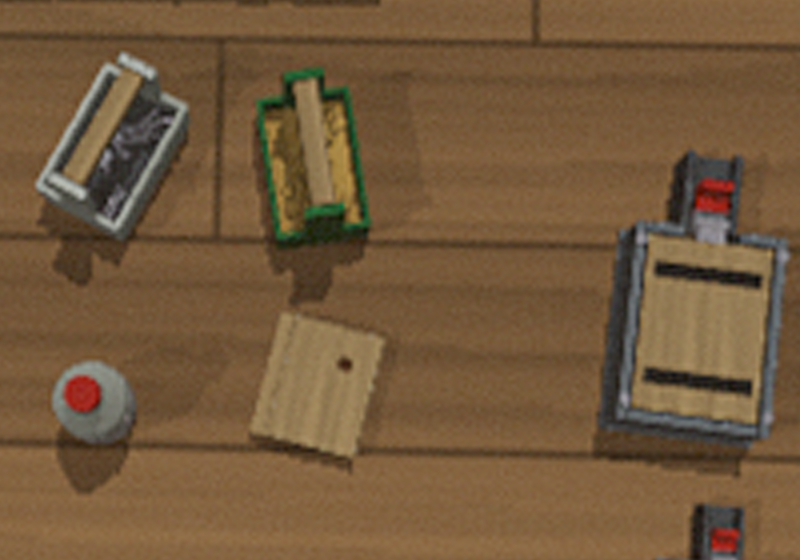

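Candidates: green caddies are at scene (253,245)/top (269,150), which is the smaller, and scene (385,208)/top (140,138), the larger. I take the smaller. Cradles are at scene (135,243)/top (362,188), which is the larger, and scene (113,177)/top (369,268), the smaller. I take the larger. Next I overlay the fitted models as a check.

```bash
cat > ov.py <<'E'
from fit import *
import sys
def overlay(c,items,crop,name,S=4):
    im=cv2.resize(c['color'],None,fx=S,fy=S,interpolation=cv2.INTER_CUBIC)
    for parts,x,y,a,col in items:
        r=R.from_euler('z',a).as_matrix()
        for p in parts:
            u=np.round((proj(c,p@r.T+[x,y,0])+.5)*S).astype(int)
            for i in range(8):
                for j in range(i):
                    if bin(i^j).count('1')==1: cv2.line(im,u[i].tolist(),u[j].tolist(),col,1)
    x0,y0,x1,y1=crop; save(name,im[y0*S:y1*S,x0*S:x1*S])
E
python3 - <<'E'
from ov import *
L=[box(0,0,0.058,.0581,.132,.094),box(0,0,0,.06,.150,.112),box(0,0,0,.06,.134,.096)]
L2=[box(.10,0,0,.061,.05,.02)]
it=[(CAD,.637,.1027,.17,(0,0,255)),(CAD,.646,.2574,-.4795,(0,0,255)),(L[:1],.5148,-.1865,-.123,(0,0,255)),(L[1:2],.5148,-.1865,-.123,(255,0,255))]
overlay(optics.read_camera('scene'),it,(90,190,290,330),'ov_s.png')
overlay(optics.read_camera('top'),it,(190,110,390,250),'ov_t.png')
E
```

```text
(no output)
```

View pics/ov_s.png

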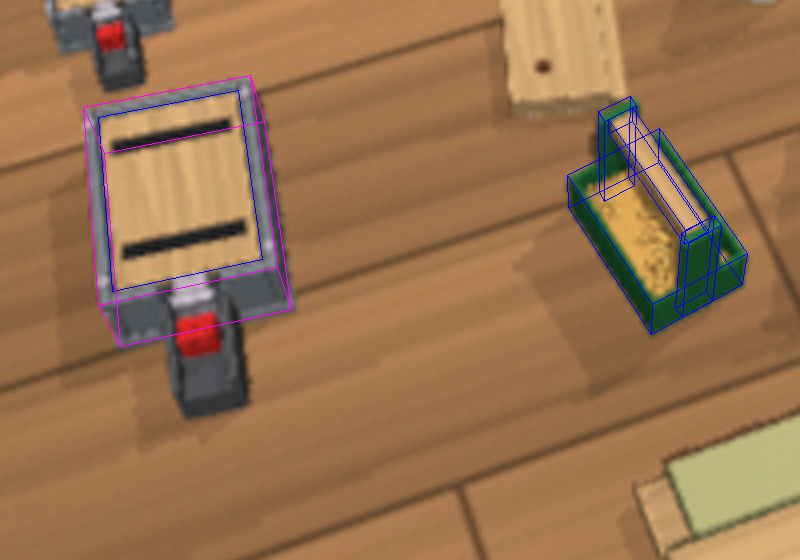

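View pics/ov_t.png

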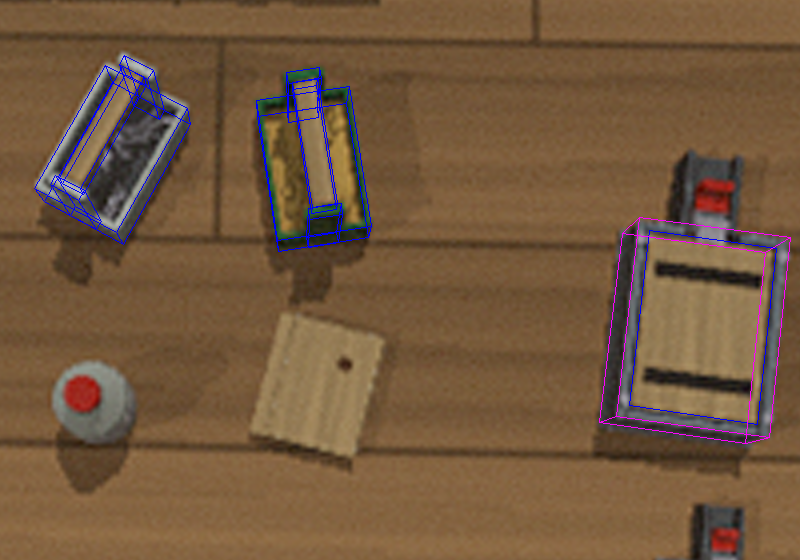

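```bash
cat > go.py <<'E'
from h import *
import sys
# args: x y z yaw(of line along caddy length)
def go(x,y,z,yaw):
    s=robot.read_state(); M=Rm(s['orientation']); p=np.array(s['tool_pos'])
    d=M.T@(np.array([x,y,z])-p)*1000
    # tool x axis should align with +-yaw; tool z down so turn about tool z is -world
    a=np.arctan2(M[1,0],M[0,0]); t=-((yaw-a+np.pi/2)%np.pi-np.pi/2)
    print('t',s['t'],'pos',np.round(p,4),'xaxis yaw',round(a,3),'zaxis',np.round(M[:,2],3),'q',np.round(s['q'],2),'F',np.round(s['force'],1),'open',round(s['opening'],4))
    print('shift tool mm',np.round(d,1),'turn',round(t,3))
    c,sn=np.cos(t),np.sin(t); print('shift after turn',np.round([c*d[0]+sn*d[1],-sn*d[0]+c*d[1],d[2]],1))
if __name__=='__main__': go(*map(float,sys.argv[1:]))
E
python3 go.py .637 .103 .20 .17
```

```text
t 1.1 pos [ 0.1559 -0.5794  0.2186] xaxis yaw 0.263 zaxis [-0.  0. -1.] q [-1.39  0.13  1.49 -0.    1.52 -0.09] F [-0.8 -0.1 -0.5] open 0.0929
shift tool mm [ 641.9 -534.    18.6] turn 0.093
shift after turn [ 589.6 -591.2   18.6]
```

Call:
send_rows(targets=[[1, [32, -26.7, 0], 0], [1, [32, -26.7, 0], 0], [1, [32, -26.7, 0], 0], [1, [32, -26.7, 0], 0], [1, [32, -26.7, 0], 0], [1, [32, -26.7, 0], 0], [1, [32, -26.7, 0], 0], [1, [32, -26.7, 0], 0], [1, [32, -26.7, 0], 0], [1, [32, -26.7, 0], 0]], newtons=40)

```text
t: 2.1
tool_pos: [0.3963, -0.237, 0.2189]
orientation: [3.114, 0.411, 0.001]
force: [1.2, -1.0, 0.6]
opening: 0.0928
```

Call:
send_rows(targets=[[1, [32, -26.7, 0], 0], [1, [32, -26.7, 0], 0], [1, [32, -26.7, 0], 0], [1, [32, -26.7, 0], 0], [1, [32, -26.7, 0], 0], [1, [32, -26.7, 0], 0], [1, [32, -26.7, 0], 0], [1, [30, -26.7, 0], 0], [1, [25, -20, 0], 0], [1, [10, -10, 0], 0.09], [1, [0, 0, 0], 0], [1, [0, 0, 0], 0]])

```text
t: 3.3
tool_pos: [0.6111, 0.0716, 0.2184]
orientation: [3.129, 0.275, -0.001]
force: [-0.3, -0.1, 0.2]
opening: 0.093
```

```bash
python3 go.py .637 .103 .077 .17
```

```text
t 3.3 pos [0.6111 0.0716 0.2184] xaxis yaw 0.176 zaxis [-0.001 -0.    -1.   ] q [ 0.03  0.17  1.44 -0.    1.53  1.43] F [-0.3 -0.1  0.2] open 0.093
shift tool mm [ 31.1 -26.4 141.4] turn 0.006
shift after turn [ 31.  -26.6 141.4]
```

Call:
send_rows(targets=[[1, [16, -13, 0], 0], [1, [15, -13.5, 0], 0], [1, [0, 0, 40], 0], [1, [0, 0, 40], 0], [1, [0, 0, 30], 0], [1, [0, 0, 20], 0], [1, [0, 0, 11], 0], [1, [0, 0, 0], 0], [1, [0, 0, 0], 0]])

```text
t: 4.2
tool_pos: [0.638, 0.1028, 0.079]
orientation: [3.13, 0.271, 0.002]
force: [0.9, 0.3, 0.7]
opening: 0.093
```

```bash
python3 go.py .637 .103 .077 .17; python3 - <<'E'
from ov import *
c=optics.read_camera('scene');overlay(c,[],(200,170,350,290),'g1.png',5)
c=optics.read_camera('top');overlay(c,[],(210,80,340,200),'g1t.png',5)
E
```

```text
t 4.2 pos [0.638  0.1028 0.079 ] xaxis yaw 0.173 zaxis [ 0.002  0.    -1.   ] q [ 0.08  0.35  1.49 -0.    1.3   1.48] F [0.9 0.3 0.7] open 0.093
shift tool mm [-0.9 -0.4  2. ] turn 0.003
shift after turn [-0.9 -0.4  2. ]
```

View pics/g1.png

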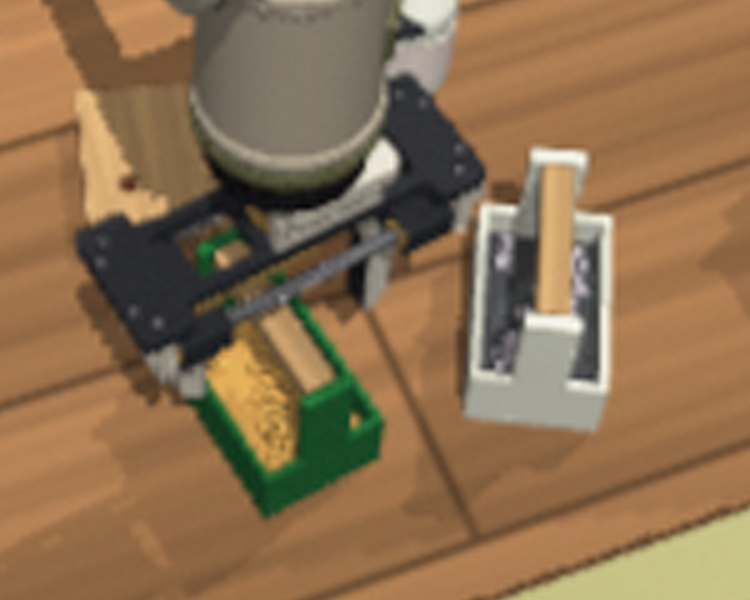

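View pics/g1t.png

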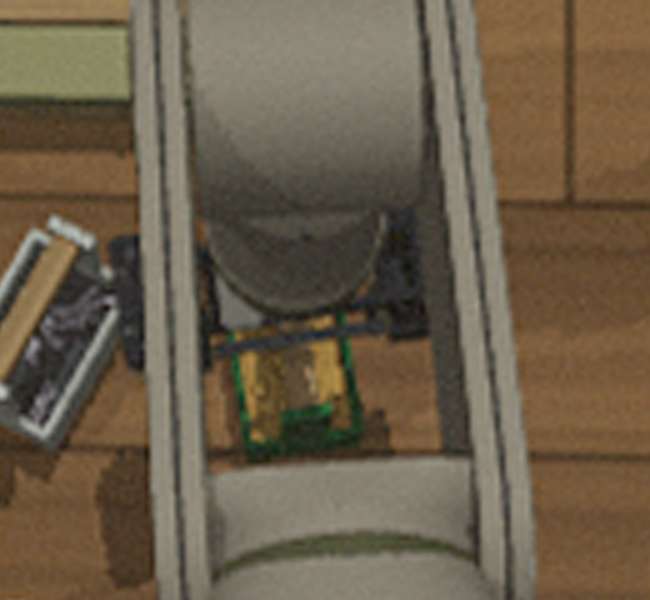

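The open fingers straddle the green caddy's bar at about its middle (scene crop about (270,330)). The gripper is clear of the white caddy at crop (540,290). I'm closing the gripper.

Call:
send_rows(targets=[[-1, [-1, 0, 2], 0], [-1, [0, 0, 0], 0], [-1, [0, 0, 0], 0], [-1, [0, 0, 0], 0], [-1, [0, 0, 0], 0], [-1, [0, 0, 0], 0], [-1, [0, 0, 0], 0], [-1, [0, 0, 0], 0]], newtons=40)

```text
t: 5.1
tool_pos: [0.6363, 0.1031, 0.0756]
orientation: [3.13, 0.271, -0.0]
force: [-0.4, 0.0, 0.5]
opening: 0.0336
```

```bash
python3 go.py .637 .103 .077 .17
```

```text
t 5.1 pos [0.6363 0.1031 0.0756] xaxis yaw 0.173 zaxis [-0. -0. -1.] q [ 0.08  0.35  1.5  -0.    1.29  1.48] F [-0.4  0.   0.5] open 0.0336
shift tool mm [ 0.6  0.2 -1.4] turn 0.003
shift after turn [ 0.6  0.2 -1.4]
```

Fingers are still closing.

Call:
send_rows(targets=[[-1, [0, 0, 0], 0], [-1, [0, 0, 0], 0], [-1, [0, 0, 0], 0], [-1, [0, 0, 0], 0], [-1, [0, 0, 0], 0]])

```text
t: 5.6
tool_pos: [0.6363, 0.103, 0.0755]
orientation: [3.13, 0.271, -0.0]
force: [0.2, -1.2, -1.0]
opening: 0.018
```

Call:
send_rows(targets=[[-1, [0, 0, -5], 0], [-1, [0, 0, -15], 0], [-1, [0, 0, -30], 0], [-1, [0, 0, -30], 0], [-1, [0, 0, -30], 0], [-1, [0, 0, 0], 0], [-1, [0, 0, 0], 0]])

```text
t: 6.3
tool_pos: [0.6368, 0.1033, 0.1864]
orientation: [-3.13, -0.271, -0.003]
force: [-1.1, 0.2, -5.3]
opening: 0.0181
```

```bash
python3 go.py .514 -.186 .190 -.12; python3 - <<'E'
from ov import *
s=robot.read_state();p=s['tool_pos']
c=optics.read_camera('scene')
b=np.array([0,0,p[2]+.019-.096])
overlay(c,[([q+b for q in CAD],p[0],p[1],.173,(0,0,255))],(200,170,350,290),'g2.png',5)
E
```

```text
t 6.3 pos [0.6368 0.1033 0.1864] xaxis yaw 0.173 zaxis [ 0.002  0.    -1.   ] q [0.08 0.26 1.39 0.   1.48 1.48] F [-1.1  0.2 -5.3] open 0.0181
shift tool mm [-170.7  263.9   -4. ] turn 0.293
shift after turn [-87.3 301.9  -4. ]
```

View pics/g2.png

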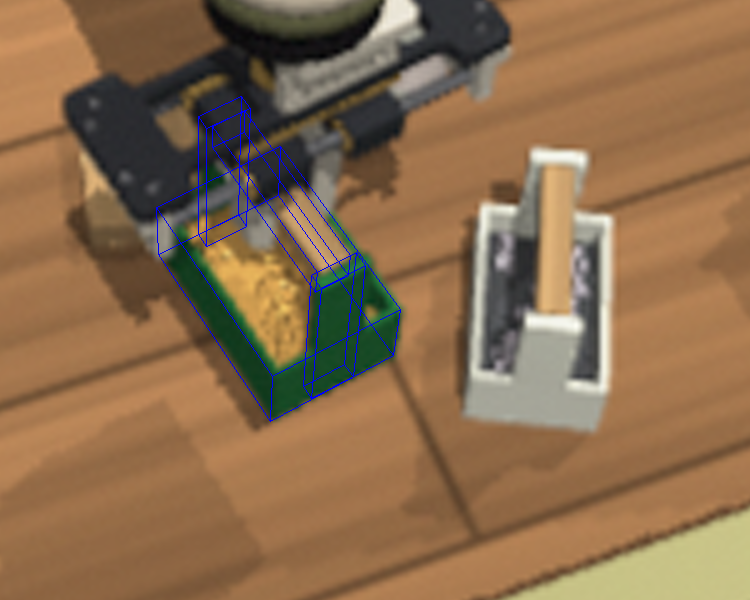

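The caddy is held level and the model overlay sits on it. The white caddy hasn't moved. Now I carry it over to the cradle.

Call:
send_rows(targets=[[-1, [-8, 12, 0], 0], [-1, [-17, 26, 0], 0], [-1, [-22, 34, 0], 0], [-1, [-24, 37, 0], 0], [-1, [-24, 37, 0], 0], [-1, [-24, 37, 0], 0], [-1, [-22, 34, 0], 0], [-1, [-17, 27, 0], 0], [-1, [-9, 14, 0], 0], [-1, [-4, 6, 0], 0], [-1, [0, 0, 0], 0.1], [-1, [0, 0, 0], 0.1]])

```text
t: 7.55
tool_pos: [0.5123, -0.1861, 0.1842]
orientation: [-3.14, 0.05, 0.003]
force: [-0.2, -0.4, -4.9]
opening: 0.0177
```

Call:
send_rows(targets=[[-1, [0, 0, 0], 0.09], [-1, [0, 0, 0], 0], [-1, [0, 0, 0], 0]])

```text
t: 7.85
tool_pos: [0.5128, -0.1858, 0.1847]
orientation: [-3.136, 0.179, 0.002]
force: [-0.3, -0.1, -3.0]
opening: 0.0178
```

```bash
python3 go.py .514 -.186 .190 -.12; python3 - <<'E'
from ov import *
s=robot.read_state();p=s['tool_pos']
b=np.array([0,0,p[2]+.019-.096])
W=[box(0,0,.0599,.06,.134,.096)]
it=[([q+b for q in CAD],p[0],p[1],-.12,(0,0,255)),(W,.514,-.186,-.12,(255,0,255))]
overlay(optics.read_camera('scene'),it,(50,150,210,290),'g3.png',5)
overlay(optics.read_camera('top'),it,(300,110,430,250),'g3t.png',4)
E
```

```text
t 7.85 pos [ 0.5128 -0.1858  0.1847] xaxis yaw -0.114 zaxis [-0.001  0.001 -1.   ] q [-0.44  0.    1.68  0.    1.46  1.24] F [-0.3 -0.1 -3. ] open 0.0178
shift tool mm [ 1.2  0.1 -5.3] turn 0.006
shift after turn [ 1.2  0.1 -5.3]
```

View pics/g3.png

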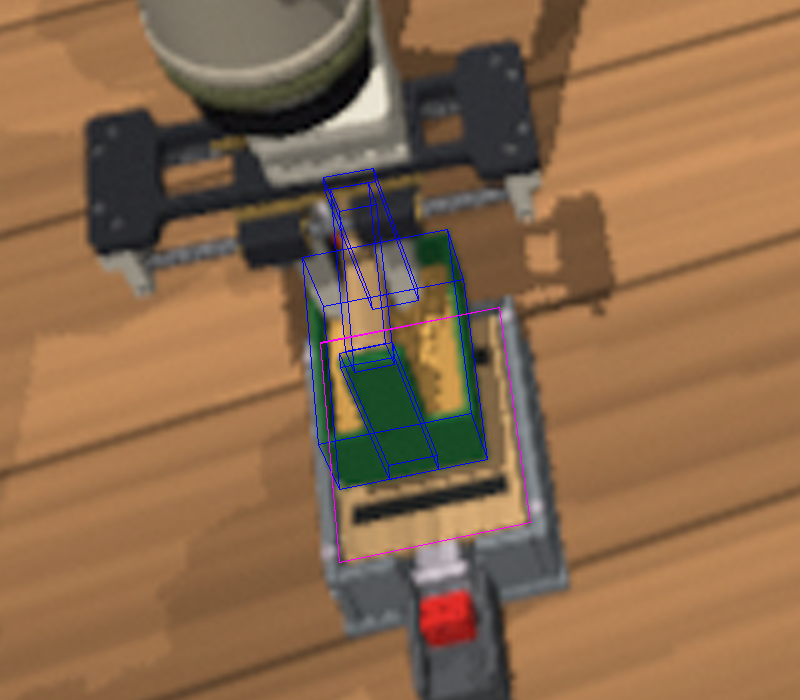

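View pics/g3t.png

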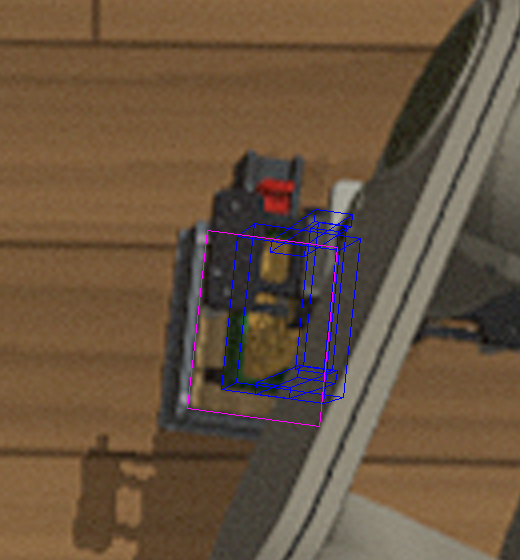

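Call:
send_rows(targets=[[-1, [1, 0, 5], 0], [-1, [0, 0, 15], 0], [-1, [0, 0, 15], 0], [-1, [0, 0, 8], 0], [-1, [0, 0, 3], 0], [-1, [0, 0, 3], 0], [-1, [0, 0, 3], 0], [-1, [0, 0, 0], 0], [-1, [0, 0, 0], 0]])

```text
t: 8.85
tool_pos: [0.5145, -0.1866, 0.1341]
orientation: [3.136, -0.184, 0.001]
force: [-0.7, 0.3, -4.6]
opening: 0.0179
```

```bash
python3 go.py .514 -.186 .132 -.12; python3 - <<'E'
from ov import *
s=robot.read_state();p=s['tool_pos']
b=np.array([0,0,p[2]+.019-.096]); print(b)
W=[box(0,0,.0599,.06,.134,.096)]
it=[([q+b for q in CAD],p[0],p[1],-.12,(0,0,255)),(W,.514,-.186,-.12,(255,0,255))]
overlay(optics.read_camera('scene'),it,(50,150,210,290),'g4.png',5)
E
```

```text
t 8.85 pos [ 0.5145 -0.1866  0.1341] xaxis yaw -0.117 zaxis [ 0.001 -0.    -1.   ] q [-0.44  0.04  1.74  0.    1.36  1.25] F [-0.7  0.3 -4.6] open 0.0179
shift tool mm [-0.6 -0.5  2.1] turn 0.003
shift after turn [-0.6 -0.5  2.1]
[0.         0.         0.05710331]
```

View pics/g4.png

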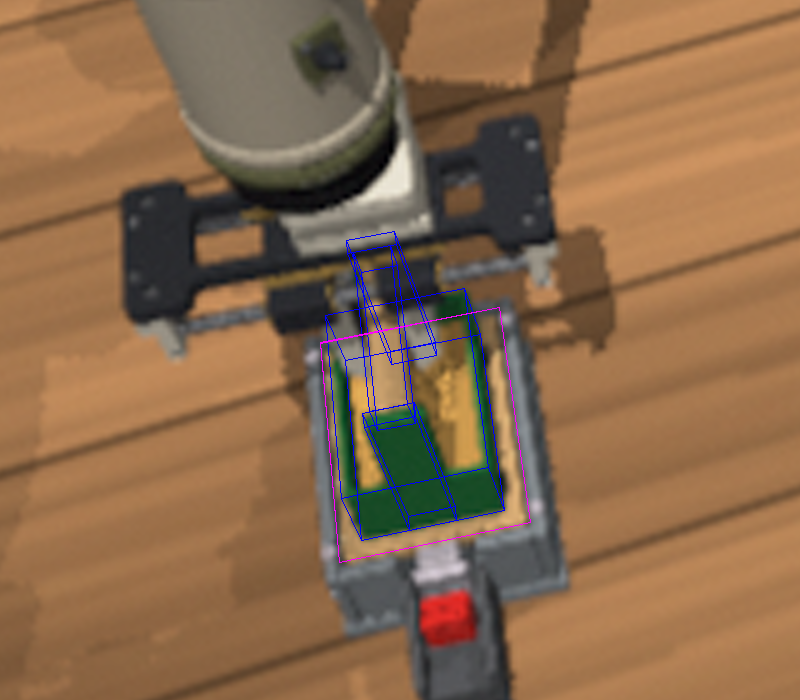

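The caddy is centred between the walls, with its underside at about 57 mm, just touching the platform. I push down slowly while watching the force.

Call:
send_rows(targets=[[-1, [0, 0, 3], 0], [-1, [0, 0, 3], 0], [-1, [0, 0, 3], 0], [-1, [0, 0, 3], 0], [-1, [0, 0, 3], 0], [-1, [0, 0, 3], 0], [-1, [0, 0, 0], 0]])

```text
t: 9.6
tool_pos: [0.5148, -0.1868, 0.1161]
orientation: [3.135, -0.184, 0.002]
force: [-0.7, -1.5, 3.5]
opening: 0.0176
```

Call:
send_rows(targets=[[-1, [0, 0, 2], 0], [-1, [0, 0, 2], 0], [-1, [0, 0, 2], 0], [-1, [0, 0, 2], 0], [-1, [0, 0, 0], 0]])

```text
t: 10.1
tool_pos: [0.5147, -0.1867, 0.1077]
orientation: [3.136, -0.184, 0.002]
force: [1.7, -2.0, 2.1]
opening: 0.0181
```

Call:
send_rows(targets=[[-1, [0, 0, 1], 0], [-1, [0, 0, 1], 0], [-1, [0, 0, 1], 0], [-1, [0, 0, 0], 0], [-1, [0, 0, 0], 0]])

```text
t: 10.6
tool_pos: [0.5148, -0.1868, 0.1053]
orientation: [3.136, -0.184, 0.002]
force: [0.1, -2.2, 5.4]
opening: 0.0176
```

Call:
send_rows(targets=[[-1, [0, 0, 1], 0], [-1, [0, 0, 1], 0], [-1, [0, 0, 0], 0], [-1, [0, 0, 0], 0]])

```text
t: 11.0
tool_pos: [0.5148, -0.1868, 0.1034]
orientation: [3.136, -0.184, 0.002]
force: [-0.5, -1.3, 6.3]
opening: 0.0178
```

```bash
python3 go.py .514 -.186 .102 -.12; python3 - <<'E'
from ov import *
s=robot.read_state();p=s['tool_pos']
b=np.array([0,0,p[2]-.0755]); print(b)
W=[box(0,0,.0599,.06,.134,.096)]
it=[([q+b for q in CAD],p[0],p[1],-.12,(0,0,255)),(W,.514,-.186,-.12,(255,0,255))]
overlay(optics.read_camera('scene'),it,(50,150,210,290),'g5.png',5)
E
```

```text
t 11.0 pos [ 0.5148 -0.1868  0.1034] xaxis yaw -0.117 zaxis [ 0.001 -0.001 -1.   ] q [-0.44  0.07  1.76 -0.    1.3   1.25] F [-0.5 -1.3  6.3] open 0.0178
shift tool mm [-0.9 -0.7  1.4] turn 0.003
shift after turn [-0.9 -0.7  1.4]
[0.         0.         0.02785972]
```

View pics/g5.png

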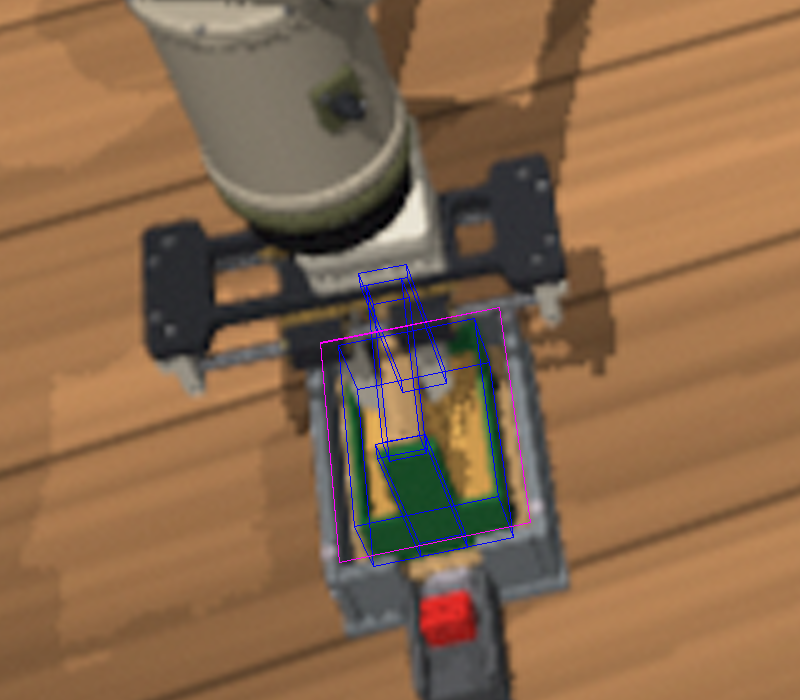

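Call:
send_rows(targets=[[-1, [0, 0, 1], 0], [-1, [0, 0, 1], 0], [-1, [0, 0, 0], 0], [-1, [0, 0, 0], 0]])

```text
t: 11.45
tool_pos: [0.5148, -0.1868, 0.1014]
orientation: [3.136, -0.184, 0.002]
force: [-0.2, -1.9, 5.8]
opening: 0.0175
```

Call:
send_rows(targets=[[-1, [0, 0, -1], 0], [-1, [0, 0, -1], 0], [-1, [0, 0, -1], 0], [-1, [0, 0, -1], 0], [-1, [0, 0, -0.5], 0], [-1, [0, 0, 0], 0], [-1, [0, 0, 0], 0]])

```text
t: 12.15
tool_pos: [0.5148, -0.1868, 0.1059]
orientation: [3.135, -0.184, 0.002]
force: [0.6, -2.4, 5.5]
opening: 0.0178
```

Call:
send_rows(targets=[[-1, [0, 0, -1], 0], [-1, [0, 0, -0.5], 0], [-1, [0, 0, 0], 0], [-1, [0, 0, 0], 0]])

```text
t: 12.55
tool_pos: [0.5147, -0.1868, 0.1072]
orientation: [3.136, -0.184, 0.002]
force: [-0.1, -2.7, 5.3]
opening: 0.0175
```

Call:
send_rows(targets=[[-1, [0, 0, -1], 0], [-1, [0, 0, -0.5], 0], [-1, [0, 0, 0], 0], [-1, [0, 0, 0], 0]])

```text
t: 12.95
tool_pos: [0.5141, -0.1862, 0.1078]
orientation: [-3.136, 0.184, 0.001]
force: [2.1, -1.7, 0.3]
opening: 0.0176
```

The upward force fell from 5.3 to 0.3 N within 1 mm near the latched height. That fits the catch carrying the platform, so I release.

Call:
send_rows(targets=[[0.2, [0, 0, 0], 0], [0.2, [0, 0, 0], 0], [0.2, [0, 0, 0], 0], [0.2, [0, 0, 0], 0], [0.2, [0, 0, 0], 0], [0.2, [0, 0, 0], 0]])

```text
t: 13.55
tool_pos: [0.5142, -0.1864, 0.1081]
orientation: [-3.136, 0.184, 0.0]
force: [-0.1, 0.5, 0.1]
opening: 0.0549
```

```bash
python3 go.py .514 -.186 .22 -.12; python3 - <<'E'
from ov import *
W=[box(0,0,.0599,.06,.134,.096)]
it=[([q+np.array([0,0,.032]) for q in CAD],.5148,-.1868,-.12,(0,0,255))]
overlay(optics.read_camera('scene'),it,(50,150,210,290),'g6.png',5)
E
```

```text
t 13.55 pos [ 0.5142 -0.1864  0.1081] xaxis yaw -0.117 zaxis [-0.  0. -1.] q [-0.44  0.07  1.76  0.    1.31  1.25] F [-0.1  0.5  0.1] open 0.0549
shift tool mm [  -0.3   -0.4 -111.9] turn 0.003
shift after turn [  -0.3   -0.4 -111.9]
```

View pics/g6.png

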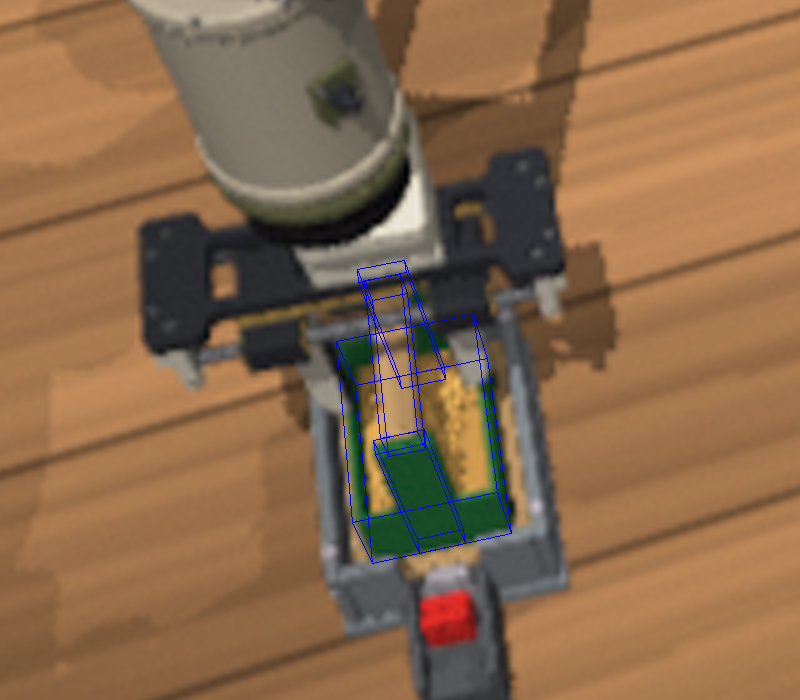

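It stays at the latched height with the fingers open. I raise the gripper and clear away.

Call:
send_rows(targets=[[0.2, [0, 0, -5], 0], [0.2, [0, 0, -15], 0], [0.2, [0, 0, -30], 0], [0.2, [0, 0, -35], 0], [0.2, [0, 0, -35], 0], [0.2, [-30, 15, 0], 0], [0.2, [-40, 20, 0], 0], [0.2, [-30, 20, 0], 0], [0.2, [0, 40, 0], 0], [0.2, [0, 40, 0], 0], [0.2, [0, 40, 0], 0], [0.2, [0, 0, 0], 0]])

```text
t: 14.8
tool_pos: [0.3933, -0.3526, 0.2295]
orientation: [3.133, -0.19, 0.001]
force: [-0.3, 0.2, 0.2]
opening: 0.0556
```

Call:
send_rows(targets=[[0.2, [0, 40, 0], 0], [0.2, [0, 40, 0], 0], [0.2, [0, 40, 0], 0], [0.2, [0, 40, 0], 0], [0.2, [0, 0, 0], 0], [0.2, [0, 0, 0], 0]])

```text
t: 15.4
tool_pos: [0.3757, -0.5077, 0.2286]
orientation: [-3.136, 0.186, -0.0]
force: [0.0, -0.3, -0.0]
opening: 0.056
```

```bash
python3 - <<'E'
from ov import *
cs={n:optics.read_camera(n) for n in('scene','top')}
it=[([q+np.array([0,0,.032]) for q in CAD],.5148,-.1868,-.12,(0,0,255)),(CAD,.646,.2574,-.4795,(0,0,255))]
overlay(cs['scene'],it,(50,180,350,330),'h1.png',2.5 and 2)
overlay(cs['scene'],it[:1],(70,180,210,300),'h2.png',5)
save('h_top.png',cs['top']['color'],1.5)
obs=[]
for n,p in(('scene',(134,240)),('top',(362,188))):
    L=[d for d in optics.cut_out(n,'green_caddy_center')]
    print(n,[(round(d['confidence'],2),np.round(d['point'])) for d in L])
    for d in L:
        if np.hypot(*(np.array(d['point'])-p))<25: obs.append((cs[n],d['region'])); break
for z in(.026,.029,.032,.035,.04,.05):
    print(z,np.round(fit(obs,[q+np.array([0,0,z]) for q in CAD],(.514,-.186,[-.12])),4))
for n,p in(('scene',(308,230)),('top',(214,146))):
    L=[d for d in optics.cut_out(n,'white_caddy_center')]; print(n,[(round(d['confidence'],2),np.round(d['point'],1)) for d in L])
s=robot.read_state();print(s['t'],s['tool_pos'],s['force'])
E
```

```text
scene [(0.86, array([134., 234.])), (0.84, array([384., 209.]))]
top [(0.95, array([368., 188.])), (0.71, array([143., 141.]))]
0.026 [ 0.5128 -0.1865 -0.1165  0.1096]
0.029 [ 0.513  -0.1861 -0.1211  0.0933]
0.032 [ 0.5143 -0.1857 -0.1213  0.092 ]
0.035 [ 0.5147 -0.1851 -0.1208  0.1055]
0.04 [ 0.5155 -0.1842 -0.1161  0.1469]
0.05 [ 0.5155 -0.1827 -0.1137  0.255 ]
scene [(0.91, array([307.7, 229.5]))]
top [(0.79, array([220.8, 145.9]))]
15.7 [ 0.37636694 -0.50661387  0.2289113 ] [0.24639367 0.44471763 0.69470182]
```

View pics/h2.png

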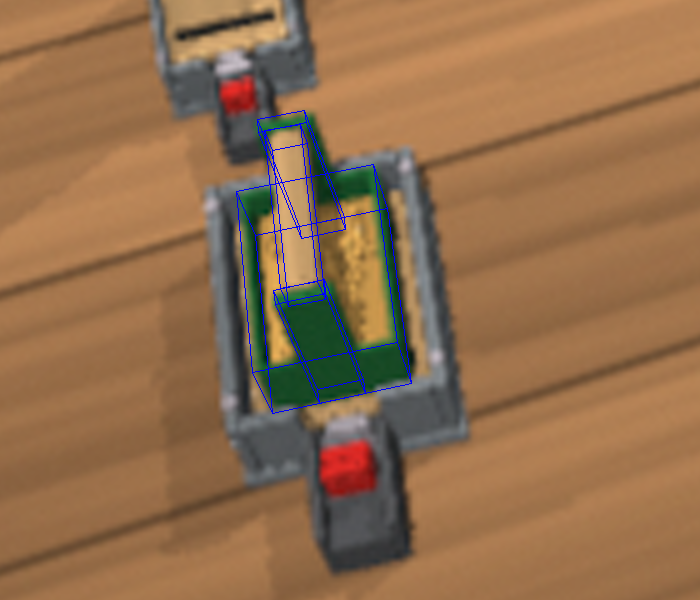

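View pics/h_top.png

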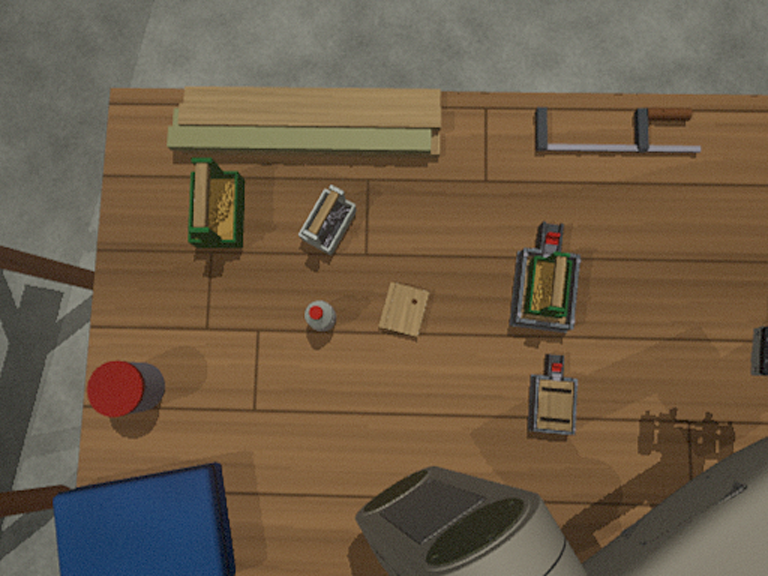

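The caddy stands upright in the cradle. The height fit puts its underside at about 31 mm, the latched height, 2 s after release. The white caddy looks unmoved at top view (327,220), and the arm touches nothing.

```bash
python3 -c "
from plant import ticket; print(ticket.close_job())"
```

```text
the job is handed in; nothing more can be done
None
```

The smaller green caddy is stowed upright and lengthwise on the platform of the larger cradle, and the catch is holding it down. I gripped it by its bar, set it centred between the walls, pushed the platform down to near its bottom stop, let go, and moved the arm away. The job was handed in at about 16 s.

**Catch:**
- While easing up before release, the upward force fell from 5.3 to 0.3 N within about 1 mm, near the latched height.
- About 2 s after release, fitting the caddy's outline in both cameras put its underside 29–32 mm above the bench. That is 26–29 mm of sink, against about 26 mm expected when latched and 0–5 mm if it had risen again.

**Fit in the cradle:** the outline fit put the caddy within about 1 mm of the cradle's centre and in line with it.

**White caddy:** it stands where it was. The scene-camera detection moved less than 1 px. The top-camera detection differed by 7 px (221 against 214), but the caddy looks in the same place in the top pictures before and after, so I put that down to detector scatter.

No check failed. The wrist force readings I took stayed under 7 N.

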